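Roll a pump shaft into the flagged notch of its rest

ROBOT

A 7-joint arm with a two-finger parallel gripper is mounted at the origin on a cart in front of the work surface, level with it; the furniture and walls round the work are solid. World frame = base frame: x ahead of the robot, y to its left, z up, the work surface at z = 0. Lengths are in m, angles in rad, forces in N, time in s.
With the tool pointing down it reaches from about 0.4 to 0.85 m from the base axis. Payload 4.4 kg.
Tool frame: the origin (TCP) lies at the very end of the fingers, on their centre line; the grasp point (between the pads) lies 19 mm behind it (ctrl.grip_point_offset is the distance from the TCP to the grasp point, in m); y points along the fingers, z is the direction in which the jaws open and shut, and the axes are right-handed (so a half turn about y gives the same grasp; the last joint's range is limited). The gripper opens to 94 mm and grips with 3 to 60 N. Pads are 16 mm wide; open, the fingers measure 119 mm over their backs; the gripper's body (75 mm by 177 mm) begins 78 mm behind the grasp point.
Start: joints at [1.109, 0.628, 0.038, 1.517, -0.027, 0.996, -0.02], TCP at [0.251, -0.6, 0.205] pointing down, gripper open.
Joint ranges: [-3.06, 3.06], [-0.37, 2.12], [-1.25, 1.32], [0.18, 2.47], [-1.1, 4.24], [0.23, 1.98], [-2.94, 2.94]. Speed limits (rad/s): [2.57, 2.57, 3.14, 3.14, 3.14, 3.14, 3.14].

INTERFACE

Orientations are given as a 3x3 rotation matrix whose columns are the frame's x, y, z axes.
In Python, from plant import ctrl, imaging, job gives the robot as it stands.
- The arm moves only by the tool servo_tool, never from a script. Its arguments are lists of equal length, an entry for each row: "dr": the turn, a rotation vector about the tool's x, y, z in degrees, a list of three; "dp": the shift along the tool's x, y, z in mm, a list of three; "grip": the closure, from 0 (fully open) to 1 (shut). In form: {"dr": [[wx, wy, wz], ...], "dp": [[x, y, z], ...], "grip": [grip, ...]}. A call has exactly 10 rows; each row shifts and turns the commanded pose from where the row before left it, along the tool's axes as they then stand; what a row does not reach is not made up. A row lasts 1/12 s, in which the tool goes at most 41.7 mm and 7.16 degrees, less where a joint would pass 70% of its speed; a pose out of reach is approached as far as the arm can. A call is refused whole if a number of a shift passes 41.7 or a number of a turn 7.16, either way. A call with a gripper value outside its range is refused whole. The fingers move at their own pace and stop on an object; "squeeze" is the grip in N (left out, the last holds). Time passes only in rows, so rows that do not move let the fingers close, or fill a call up. It gives the time, the measured TCP pose, the force and the opening at its end, in the units of the state.
- ctrl.observe(): the state, without advancing time (a new reading comes with each control period).
- imaging.snapshot(name): name is "scene" or "top" or "wrist"; returns (picture, depth): 384x512x3 uint8, red, green, blue; 384x512 float32, m along the optical axis (not along the pixel's ray), 0 where there is no reading.
- imaging.calibration(name): a dict with "fx", "fy", "cx", "cy" (pixels), "dist" ([k1, k2, p1, p2, k3] as OpenCV has them; the pictures are not rectified), "eye" and "attitude" of the camera in the world. Camera axes: x right, y down, z forward; pixel columns grow to the right and rows downward; lengths in m; the calibration is good to about 2 mm. A picture is of the moment at which its call begins: read the wrist's pose just before it. calibration takes no time and is no camera call; for the wrist camera it gives the pose at the moment of the call.
- job.job_done(): hands the job in, once; it reports no verdict.
The state is a dict: "time": time; "joint_positions": joint angles; "joint_velocities": joint speeds; "tau": joint torques, N m; "position": TCP position; "orientation": TCP orientation; "force": force on the tool from outside, world axes, zero at the start; "ft_torque": the same for the moment, N m; "finger_gap": finger opening in m.
Only numpy, scipy, OpenCV 4.12 (cv2) and the standard library are available. Lean on these libraries where they do the work, as an engineer would, in place of code of your own. Each camera call takes 0.05 s, during which the arm holds its last target.

TASK

Roll the pump shaft along the notched rest by pushing its side, and let it come to rest in the notch beside the red flag, without overrunning that notch and without lifting the shaft off the rest. Once it lies still and you have drawn off, feel from the far side that the notch has caught it: with the fingers hold a light push of 2 to 3 newtons back against it for a second, so light that it stays put, then draw away and leave it lying in that notch. Handle it gently and leave the things around it alone.

Things in the scene. Friction and masses are not known exactly. Their poses are not given: they have to be found in the camera images.
- rest: Fixed blue notched rest, 190 (x) x 350 (y) mm, on the bench; origin at the middle of its underside, own +y the rolling direction. Two rails along y, 20 mm wide, centred at x = -65 and +65 mm, steel running faces 40 mm above the bench. 14 mm high black end stops stand on the rails only, at y = -170 and +170 mm. Between the rails it is open down to 6 mm above the bench.
- notch_mid (a point): Middle notch: point midway between the rails, 40 mm up, at rest y = +50 mm. Each rail is cut by three notches (23 mm wide gaps, 8 mm deep), centred at rest y = -15, +50 and +115 mm. The shaft's bearings sink about 3 mm into a notch and rest on its two edges; a shaft rolling slower than 0.05 m/s is caught. Pushing it out of a notch takes about 4 to 12 N.
- shaft: Loose steel pump shaft, 172 mm long, 20 mm diameter, 0.55 to 0.85 kg; origin on its axis at mid length, own x along the axis (it turns about x as it rolls). Starts before the first notch (rest y -125 to -75 mm), rolls easily, runs on several mm after a push. Axis 64 mm above the bench on the running faces, 61 mm when seated in a notch. Push the bare shaft between the discs (96 mm long).
- bearing (a point): Middle of one of the shaft's two dark ball bearings, on the axis, 65 mm from mid length (own +x end): 48 mm diameter, 14 mm wide; the bearings run on the rails. Inside each, 48 to 52 mm from mid length, a brass disc of 58 mm diameter keeps the shaft between the rails with about 3 mm of play each side.
- flag_red: Small fixed stand, 24 x 24 x 50 mm high, with a red cap, on the bench beside the rest on the robot's side (rest x = -110 mm); it marks the wanted notch: its own y = 0 plane goes through that notch's middle. Origin at the middle of its underside, axes parallel to the rest's. Two stands like it with grey caps mark the other notches.
- seal_ring: Loose grey and black seal ring, 62 mm across, 20 mm high, lying on the bench to the right of the rest; origin at the middle of its underside. Leave alone.
- spanner_24: Loose steel spanner, 224 x 43 x 9 mm, lying on the bench to the left of the rest; origin at the middle of its underside, long along its y. Leave alone.
- spray_can: Loose red and white spray can, 59 mm across, 200 mm high, standing far to the left; origin at the middle of its underside. Leave alone.

How it is judged:
By the outcome, as a careful person would: the job done as asked, in the order asked, and still so for the second after the job is handed in, with the robot touching nothing.
It also fails if it takes over 67 s, if anything falls off the work surface, if the arm or the gripper's body presses on something with over 40 N, if the wrist force passes 120 N, or if a joint passes its speed limit or range.

## Working session

There is one attempt and no reset: what is moved stays moved. The work goes in short steps, Python scripts to look and compute and a tool call to move; the robot and the scene stay as the last step left them, time stands still between calls to the robot, and variables do not carry over. Pictures are saved under pics/ and viewed, and the job is handed in when it is done.

Besides the shell and the picture viewer there is one more tool, called after "Emit:" as a command line: name --argument value ..., lists and objects as JSON in quotes. servo_tool: Moves the arm, as the interface text tells. Its arguments: {"type":"object","properties":{"dr":{"type":"array","items":{"type":"array","items":{"type":"number"}}},"dp":{"type":"array","items":{"type":"array","items":{"type":"number"}}},"grip":{"type":"array","items":{"type":"number"}},"squeeze":{"type":"number"}},"required":["dr","dp","grip"]}

```bash
mkdir -p pics; ls; python3 - <<'E'
from plant import ctrl, imaging, job
import cv2,numpy as np
s=ctrl.observe()
for k in ('time','position','orientation','force','finger_gap'): print(k,np.round(s[k],4).tolist())
for n in ('scene','top'):
    p,d=imaging.snapshot(n); cv2.imwrite(f'pics/{n}0.png',p[:,:,::-1]); np.save(f'pics/{n}0.npy',d); np.save(f'pics/{n}0i.npy',p)
    print(n,imaging.calibration(n))
E
```

```text
pics
time 0.0
position [0.2506, -0.5991, 0.2046]
orientation [[-0.9226, -0.0005, 0.3858], [-0.3858, 0.0016, -0.9226], [-0.0002, -1.0, -0.0017]]
force [0.1801, -0.0152, -0.4211]
finger_gap 0.0938
scene {'fx': 493.6037950358089, 'fy': 493.6037950358089, 'cx': 248.5604546052495, 'cy': 197.20398067504377, 'dist': array([0.02095893, 0.        , 0.        , 0.        , 0.        ]), 'eye': array([-0.7861251 , -0.78231354,  0.75210503]), 'attitude': array([[ 0.53895892, -0.34890027,  0.76667586],
       [-0.84213863, -0.20368557,  0.49931424],
       [-0.01805006, -0.91475723, -0.40360056]])}
top {'fx': 359.33590892122345, 'fy': 359.33590892122345, 'cx': 254.31011011689523, 'cy': 198.63492244563764, 'dist': array([-0.0032579,  0.       ,  0.       ,  0.       ,  0.       ]), 'eye': array([0.33986916, 0.06503897, 1.23523564]), 'attitude': array([[-0.02392089, -0.98422173,  0.17531508],
       [-0.99956479,  0.02657496,  0.0128065 ],
       [-0.01726343, -0.17493244, -0.98442908]])}
```

View pics/scene0.png

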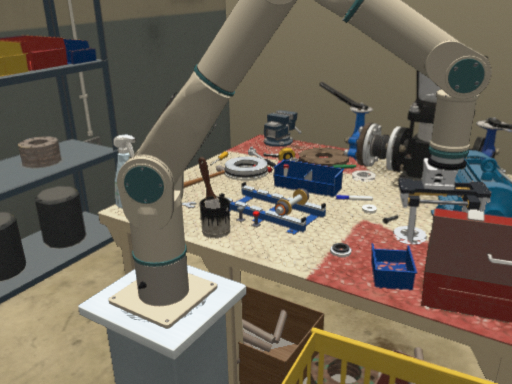

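View pics/top0.png

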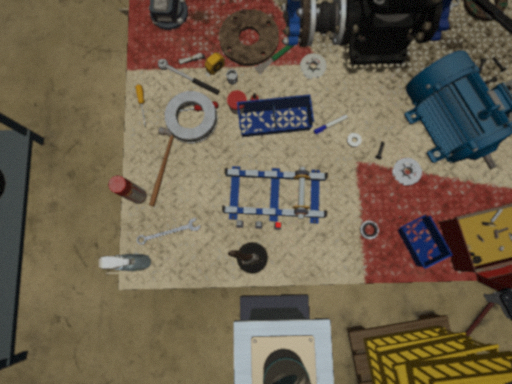

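```bash
cat > h.py <<'E'
import numpy as np,cv2
from plant import ctrl,imaging,job
def ray(n,uv,c=None):
    c=c or imaging.calibration(n)
    K=np.array([[c['fx'],0,c['cx']],[0,c['fy'],c['cy']],[0,0,1]])
    p=cv2.undistortPoints(np.array(uv,float).reshape(-1,1,2),K,np.array(c['dist'])).reshape(-1,2)
    return np.array(c['eye']),np.c_[p,np.ones(len(p))]@np.array(c['attitude']).T
def onz(n,uv,z,c=None):
    e,d=ray(n,uv,c); return e+d*((z-e[2])/d[:,2])[:,None]
def proj(n,P,c=None):
    c=c or imaging.calibration(n)
    K=np.array([[c['fx'],0,c['cx']],[0,c['fy'],c['cy']],[0,0,1]])
    R=np.array(c['attitude']).T
    return cv2.projectPoints(np.array(P,float).reshape(-1,1,3),cv2.Rodrigues(R)[0],-R@np.array(c['eye']),K,np.array(c['dist']))[0].reshape(-1,2)
E
python3 - <<'E'
import cv2,numpy as np
p=cv2.imread('pics/top0.png'); cv2.imwrite('pics/topz.png',cv2.resize(p[155:275,205:345],None,fx=5,fy=5,interpolation=cv2.INTER_CUBIC)[:600])
p=cv2.imread('pics/scene0.png'); cv2.imwrite('pics/scz.png',cv2.resize(p[160:260,190:350],None,fx=5,fy=5,interpolation=cv2.INTER_CUBIC))
E
```

```text
(no output)
```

View pics/topz.png

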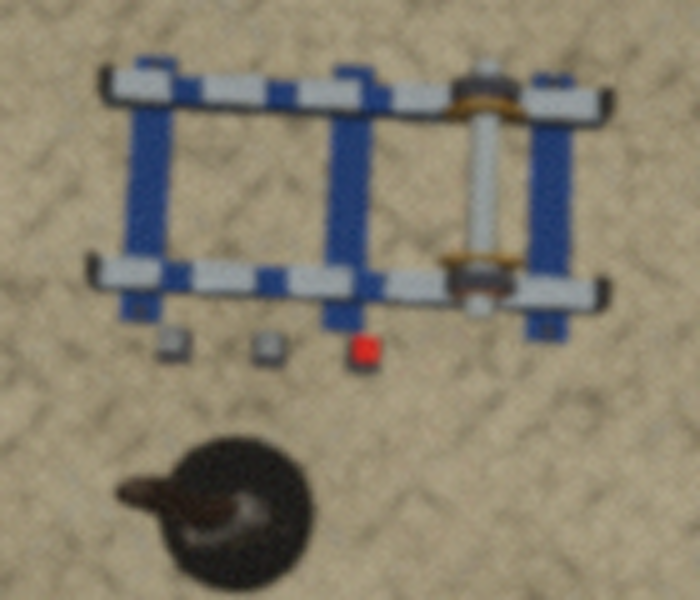

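View pics/scz.png

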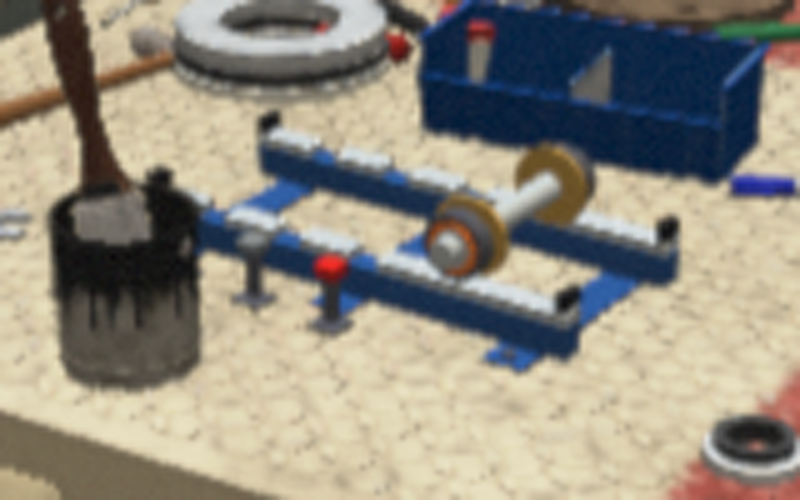

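```bash
python3 - <<'E'
from h import *
f=lambda a:(np.array(a,float)+.5)/5-.5+np.array([205,155])
g=lambda a:(np.array(a,float)+.5)/5-.5+np.array([190,160])
near=onz('top',f([(176,278),(271,282),(369,288)]),.036); far=onz('top',f([(187,90),(282,95),(378,98)]),.036)
print(near.round(4),far.round(4))
n1=(near+far)/2; print('notch pts',n1.round(4)); d=n1[0]-n1[2]; print(np.linalg.norm(d), np.degrees(np.arctan2(-d[0],d[1])))
dx=(far-near); print(np.linalg.norm(dx,axis=1),np.degrees(np.arctan2(dx[:,1],dx[:,0])))
print('flag',onz('top',f([(366,350),(268,347),(173,342)]),.05).round(4), onz('scene',g([(330,262)]),.05).round(4))
sh=onz('top',f([(485,110),(482,245)]),.074); print('shaft',sh.round(4))
be=onz('top',f([(487,62),(479,308)]),.07); print('ends',be.round(4),np.linalg.norm(be[0]-be[1]))
print('stops',onz('top',f([(605,105),(603,294),(106,83),(93,270)]),.05).round(4))
print('can rim',onz('top',f([(237,437),(160,510),(312,510),(237,590),(120,490)]),.1).round(4))
d=np.load('pics/top0.npy');print(d[250,245:260])
# can heights from depth
c=imaging.calibration('top')
for uv in f([(237,455),(190,500),(290,510),(237,580),(130,490),(230,510)]):
    e,r=ray('top',[uv]); z=d[int(round(uv[1])),int(round(uv[0]))]; print(uv,(e+r*z).round(3))
E
```

```text
[[0.5151 0.1305 0.036 ]
 [0.5107 0.0665 0.036 ]
 [0.5049 0.0007 0.036 ]] [[ 0.6454  0.1208  0.036 ]
 [ 0.64    0.0556  0.036 ]
 [ 0.6361 -0.0101  0.036 ]]
notch pts [[ 0.5803  0.1256  0.036 ]
 [ 0.5754  0.0611  0.036 ]
 [ 0.5705 -0.0047  0.036 ]]
0.1306974165191296 -4.294818152967825
[0.13064361 0.12977605 0.13160465] [-4.28577759 -4.83096628 -4.72670139]
flag [[0.4617 0.0049 0.05  ]
 [0.4654 0.0696 0.05  ]
 [0.4703 0.1325 0.05  ]] [[0.4575 0.0011 0.05  ]]
shaft [[ 0.6165 -0.0782  0.074 ]
 [ 0.5261 -0.072   0.074 ]]
ends [[ 0.6503 -0.0816  0.07  ]
 [ 0.4852 -0.0686  0.07  ]] 0.16562996943878738
stops [[ 0.6234 -0.1622  0.05  ]
 [ 0.4949 -0.1533  0.05  ]
 [ 0.6483  0.1751  0.05  ]
 [ 0.52    0.1851  0.05  ]]
can rim [[0.4039 0.0904 0.1   ]
 [0.3597 0.1395 0.1   ]
 [0.3574 0.0446 0.1   ]
 [0.3097 0.0925 0.1   ]
 [0.3727 0.1644 0.1   ]]
[1.19368   1.1922098 1.1920128 1.1919749 1.1908681 1.1953162 1.1918728
 1.1935827 1.1941249 1.1905435 1.1947354 1.192306  1.1907265 1.1856209
 1.1896281]
[252.  245.6] [[0.396 0.092 0.032]]
[242.6 254.6] [[0.364 0.117 0.184]]
[262.6 256.6] [[0.34  0.065 1.235]]
[252.  270.6] [[0.314 0.094 0.035]]
[230.6 252.6] [[0.368 0.146 0.245]]
[250.6 256.6] [[0.358 0.095 0.132]]
```

```bash
python3 - <<'E'
from h import *
# height map from top depth
d=np.load('pics/top0.npy'); v,u=np.mgrid[0:384:4,0:512:4]
uv=np.c_[u.ravel(),v.ravel()]; e,r=ray('top',uv); z=d[uv[:,1],uv[:,0]]
P=(e+r*z[:,None])[z>0]
for xl in np.arange(.1,.75,.05):
    row=[]
    for yl in np.arange(-.75,.3,.05):
        m=(P[:,0]>=xl)&(P[:,0]<xl+.05)&(P[:,1]>=yl)&(P[:,1]<yl+.05)
        row.append('%4d'%(1000*P[m,2].max()) if m.any() else '   .')
    print('%.2f'%xl,' '.join(row))
print(' '.join('%4d'%(100*y) for y in np.arange(-.75,.3,.05)))
E
```

```text
0.10 -773 -776 -777 -775 -772 -772 -770 -771 -773 -774 -774   -2    4   14   15   14   10    3    4 -766 -764
0.15 -775 -774 -777 -771  326 -770 -774 -775 -773 -776 -771 -674 -677    0    1    4  -11  -16  -23 -778 -767
0.20 -783 -768 -782 -772  347 -777 -779 -776 -781    .    .    .    . -770 -775 -779 -778 -778 -773 -775 -782
0.25    .  137  182  225  346    5    3    3    2    0    4    5    5    5    1    4    6    4    3    6    2
0.30   57  127  125  123   56   63   56    5    4    8    6    8    7    7    7    7  109  128    5    9    7
0.35   54   72   79  121   59    6   64    5    4    4    5    6    8    9    6    2  130  245  237    7    5
0.40   67   74   63  120   81    5   62   40   23   19    9    7    4    5    6    8   36    3    8    6    6
0.45   82  125  119  121  113   57   42    8   21   12    5    5   52   92    6   51   50   54   10    5   13
0.50  121    7    9    3    6    5    6    5    2    7    5    3   42   75   46   45   42   45   53    6    4
0.55    5    4    9   10    5    6    5    6    8    5    7    4   11   77    2    8    7    9   12    8    7
0.60    7  121    4    4    1   22   23    8    9    8    6   41   40   91   41   44   43   39   42    8    3
0.65    3  199  203  185   89   17   17   24   16    5    5    6    9    6    4   10    5   12    9    7    5
0.70  183  205  202  197  149    7    8   18    5   14    6    7    5    5    5    5    5    7    3    5    6
 -75  -70  -64  -59  -54  -49  -44  -39  -34  -29  -24  -19  -14   -9   -4    0    5   10   15   20   25
```

Emit:
servo_tool --dr '[[0,-3.14,0],[0,-3.14,0],[0,-3.14,0],[0,-3.14,0],[0,-3.14,0],[0,-3.14,0],[0,-3.14,0],[0,-3.14,0],[0,-3.14,0],[0,-3.14,0]]' --dp '[[-24,0,-15.4],[-24.8,0,-14],[-25.5,0,-12.6],[-26.2,0,-11.2],[-26.8,0,-9.8],[-27.3,0,-8.3],[-27.7,0,-6.8],[-28,0,-5.2],[-28.3,0,-3.7],[-28.4,0,-2.2]]' --grip '[0.57,0.57,0.57,0.57,0.57,0.57,0.57,0.57,0.57,0.57]' --squeeze 20

```text
time: 0.93
position: [0.4133, -0.3641, 0.2052]
orientation: [[-0.585, -0.001, 0.811], [-0.811, 0.0, -0.585], [0.0, -1.0, -0.001]]
force: [-0.0, 0.1, 0.1]
finger_gap: 0.0403
```

Emit:
servo_tool --dr '[[0,-3.14,0],[0,-3.14,0],[0,-3.14,0],[0,-3.14,0],[0,-3.14,0],[0,-3.14,0],[0,-3.14,0],[0,-3.14,0],[0,-3.14,0],[0,-3.14,0]]' --dp '[[-28.5,0,-0.6],[-28.5,0,0.9],[-28.4,0,2.5],[-28.2,0,4.1],[-27.9,0,5.6],[-27.6,0,7.1],[-27.2,0,8.6],[-26.7,0,10.1],[-26.1,0,11.5],[-25.4,0,12.9]]' --grip '[0.57,0.57,0.57,0.57,0.57,0.57,0.57,0.57,0.57,0.57]'

```text
time: 1.77
position: [0.5753, -0.1298, 0.2051]
orientation: [[-0.076, -0.001, 0.997], [-0.997, -0.0, -0.076], [0.0, -1.0, -0.001]]
force: [-0.2, -0.0, -0.2]
finger_gap: 0.0405
```

```bash
python3 - <<'E'
from h import *
s=ctrl.observe(); c=imaging.calibration('wrist'); p,d=imaging.snapshot('wrist')
np.savez('pics/w1.npz',p=p,d=d,pos=s['position'],R=s['orientation'],**{k:np.array(v) for k,v in c.items()})
cv2.imwrite('pics/w1.png',p[:,:,::-1]); print(s['position'],np.round(s['orientation'],3),s['force'],s['finger_gap'],c)
E
```

```text
[ 0.57534533 -0.12984832  0.20513347] [[-0.076 -0.001  0.997]
 [-0.997 -0.    -0.076]
 [ 0.    -1.    -0.001]] [-0.16182025 -0.01226036 -0.15343082] 0.0405268093063397 {'fx': 281.75379529434247, 'fy': 281.75379529434247, 'cx': 255.68308003295772, 'cy': 193.33253989168983, 'dist': array([-0.02094852,  0.        ,  0.        ,  0.        ,  0.        ]), 'eye': array([ 0.58186864, -0.05974761,  0.38411787]), 'attitude': array([[ 9.97100778e-01, -7.35875133e-02, -1.93627490e-02],
       [-7.60899664e-02, -9.66241903e-01, -2.46144069e-01],
       [-5.95969465e-04,  2.46903754e-01, -9.69039824e-01]])}
```

View pics/w1.png

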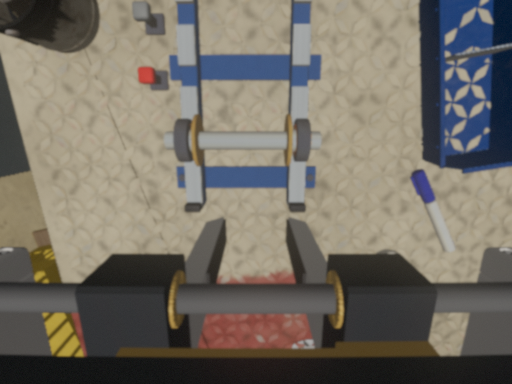

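```bash
python3 - <<'E'
from h import *
w=np.load('pics/w1.npz'); c={k:w[k] for k in('fx','fy','cx','cy','dist','eye','attitude')}
p=w['p'];cv2.imwrite('pics/w1z.png',cv2.resize(p[50:220,130:340,::-1],None,fx=3.5,fy=3.5,interpolation=cv2.INTER_CUBIC))
X=onz('w',[(202,140.5),(285,140.5)],.074,c); print(X.round(4)); r=np.array([.077,.997])
hsv=cv2.cvtColor(p,cv2.COLOR_RGB2HSV); m=((hsv[...,0]<8)|(hsv[...,0]>172))&(hsv[...,1]>150)&(hsv[...,2]>150); m[130:]=0
ys,xs=np.nonzero(m); print(xs.min(),xs.max(),ys.min(),ys.max()); F=onz('w',[(xs.mean(),ys.mean())],.05,c); print('flag',F)
print('s shaft-flag',(X[:,:2]-F[:,:2])@r)
E
```

```text
[[ 0.5221 -0.0751  0.074 ]
 [ 0.6119 -0.082   0.074 ]]
139 152 68 82
flag [[4.63385915e-01 3.41296620e-04 5.00000000e-02]]
s shaft-flag [-0.0706688  -0.07061325]
```

View pics/w1z.png

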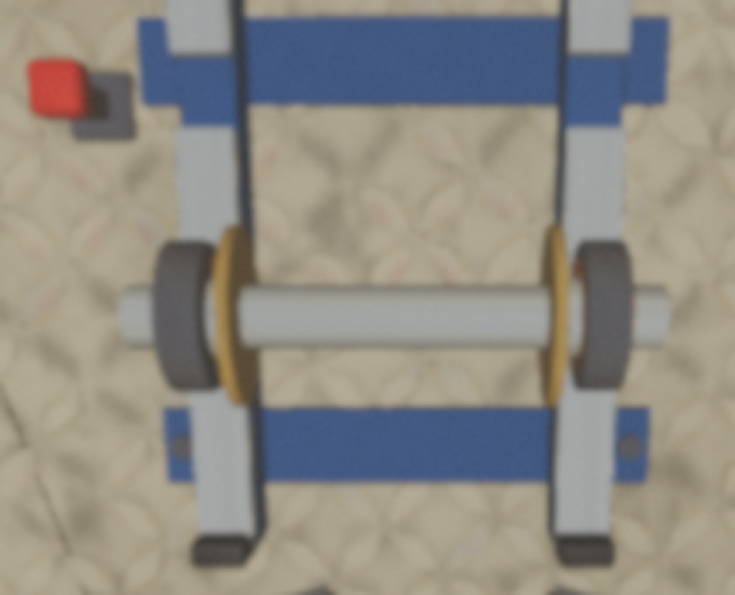

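Emit:
servo_tool --dr '[[0,0,0],[0,0,0],[0,0,0],[0,0,0],[0,0,0],[0,0,0],[0,0,0],[0,0,0],[0,0,0],[0,0,0]]' --dp '[[0,10,-3],[0,20,-3],[0,20,-3],[0,20,-3],[0,20,0],[0,20,0],[0,20,0],[0,15,0],[0,10,0],[0,0,0]]' --grip '[0.57,0.57,0.57,0.57,0.57,0.57,0.57,0.57,0.57,0.57]'

```text
time: 2.65
position: [0.5613, -0.1299, 0.0483]
orientation: [[-0.079, -0.004, 0.997], [-0.997, 0.001, -0.079], [-0.0, -1.0, -0.004]]
force: [-0.2, 0.9, 0.4]
finger_gap: 0.0403
```

```bash
cat > w.py <<'E'
import sys
from h import *
n=sys.argv[1]
s=ctrl.observe(); c=imaging.calibration('wrist'); p,d=imaging.snapshot('wrist')
np.savez(f'pics/{n}.npz',p=p,d=d,pos=s['position'],R=s['orientation'],**{k:np.array(v) for k,v in c.items()})
cv2.imwrite(f'pics/{n}.png',p[:,:,::-1]); print(s['time'],s['position'].round(4),np.round(s['force'],2),np.round(c['eye'],4))
E
python3 w.py w2
```

```text
2.65 [ 0.5613 -0.1299  0.0483] [-0.19  0.87  0.4 ] [ 0.5686 -0.06    0.2273]
```

View pics/w2.png

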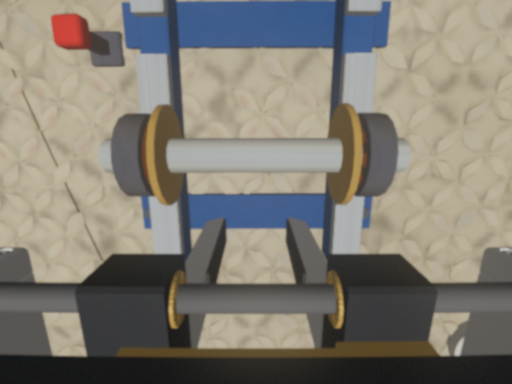

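```bash
cat > m.py <<'E'
import sys
from h import *
w=np.load(f'pics/{sys.argv[1]}.npz'); c={k:w[k] for k in('fx','fy','cx','cy','dist','eye','attitude')}
p=w['p']; r=np.array([.077,.997])
# shaft rows: bright low-saturation run along the middle column
hsv=cv2.cvtColor(p,cv2.COLOR_RGB2HSV)
col=hsv[:,245:265].astype(float).mean(1)
mask=(col[:,1]<28)&(col[:,2]>120); rows=np.nonzero(mask[:215])[0]; print('rows',rows.min(),rows.max(),len(rows))
S=onz('w',[(255,(rows.min()+rows.max())/2)],.064,c)[0]
m=((hsv[...,0]<8)|(hsv[...,0]>172))&(hsv[...,1]>150)&(hsv[...,2]>120); m[200:]=0; m[:,200:]=0
ys,xs=np.nonzero(m)
tcp=w['pos']; print('shaft',S.round(4),'tcp->shaft along y',((S-tcp)[:2]@r).round(4))
if len(xs)>20:
    F=onz('w',[(xs.mean(),ys.mean())],.048,c)[0]; print('flag',xs.min(),xs.max(),ys.min(),ys.max(),F.round(4),'shaft-flag',((S-F)[:2]@r).round(4))
if len(sys.argv)>2:
    N=onz('w',np.array(sys.argv[2:],float).reshape(-1,2),.040,c); print('notch edges rel shaft',((N-S)[:,:2]@r).round(4))
E
python3 m.py w2 154 15 154 52 362 15 362 52
```

```text
rows 0 193 35
shaft [ 0.5686 -0.0464  0.064 ] tcp->shaft along y 0.0838
flag 52 83 15 47 [0.463  0.0006 0.048 ] shaft-flag -0.0388
notch edges rel shaft [0.0488 0.0283 0.0484 0.028 ]
```

```bash
python3 -c "
import cv2;p=cv2.imread('pics/w2.png');cv2.imwrite('pics/w2z.png',cv2.resize(p[0:215,30:410],None,fx=2.1,fy=2.1,interpolation=2))"
```

```text
(no output)
```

View pics/w2z.png

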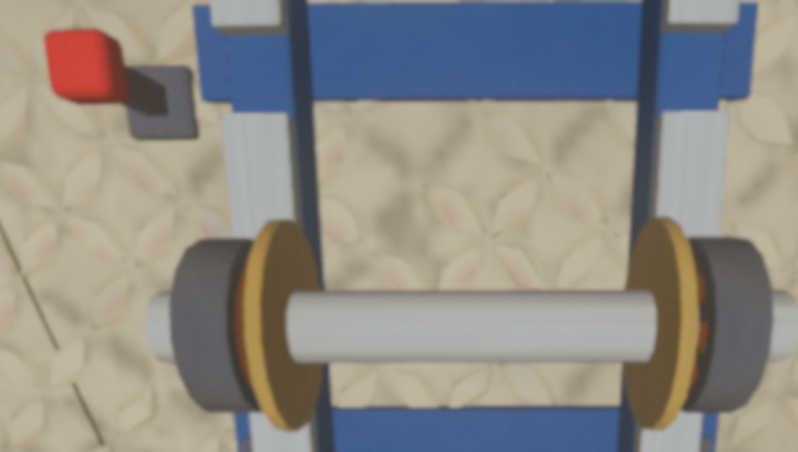

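```bash
sed -i "s/^mask=.*/mask=(col[:,1]<28)\&(col[:,2]>120); mask[:60]=0; mask[215:]=0; n,lab,st,_=cv2.connectedComponentsWithStats(mask.astype(np.uint8)[:,None]); k=1+st[1:,4].argmax(); rows=np.nonzero(lab[:,0]==k)[0]; print('rows',rows.min(),rows.max(),len(rows))/" m.py
python3 m.py w2 150 11.9 150 53.3 362 11.9 362 53.3
```

```text
rows 139 171 33
shaft [ 0.5661 -0.0785  0.064 ] tcp->shaft along y 0.0516
flag 52 83 15 47 [0.463  0.0006 0.048 ] shaft-flag -0.071
notch edges rel shaft [0.0827 0.0598 0.0823 0.0595]
```

Emit:
servo_tool --dr '[[0,0,0],[0,0,0],[0,0,0],[0,0,0],[0,0,0],[0,0,0],[0,0,0],[0,0,0],[0,0,0],[0,0,0]]' --dp '[[-4,0,0],[-4,0,0],[-4,0,0],[-4,0,0],[-2,0,0],[-2,0,0],[-2,0,0],[-2,0,0],[-2,0,0],[-2,0,0]]' --grip '[0.57,0.57,0.57,0.57,0.57,0.57,0.57,0.57,0.57,0.57]'

```text
time: 3.53
position: [0.5653, -0.1021, 0.0505]
orientation: [[-0.079, -0.0, 0.997], [-0.997, -0.0, -0.079], [0.0, -1.0, -0.0]]
force: [-0.2, 0.5, 0.5]
finger_gap: 0.0406
```

Emit:
servo_tool --dr '[[0,0,0],[0,0,0],[0,0,0],[0,0,0],[0,0,0],[0,0,0],[0,0,0],[0,0,0],[0,0,0],[0,0,0]]' --dp '[[-2,0,0],[-2,0,0],[-2,0,0],[-2,0,0],[-2,0,0],[-2,0,0],[-2,0,0],[-2,0,0],[-2,0,0],[-2,0,0]]' --grip '[0.57,0.57,0.57,0.57,0.57,0.57,0.57,0.57,0.57,0.57]'

```text
time: 4.37
position: [0.5669, -0.082, 0.0505]
orientation: [[-0.079, 0.0, 0.997], [-0.997, 0.0, -0.079], [-0.0, -1.0, 0.0]]
force: [0.7, -0.4, -0.5]
finger_gap: 0.0404
```

```bash
python3 w.py w3; python3 m.py w3
```

```text
4.3667 [ 0.5669 -0.082   0.0505] [ 0.7  -0.4  -0.54] [ 0.5735 -0.0119  0.2295]
rows 194 214 21
shaft [ 0.5693 -0.0606  0.064 ] tcp->shaft along y 0.0215
flag 64 93 102 128 [0.4632 0.0012 0.048 ] shaft-flag -0.0535
```

View pics/w3.png

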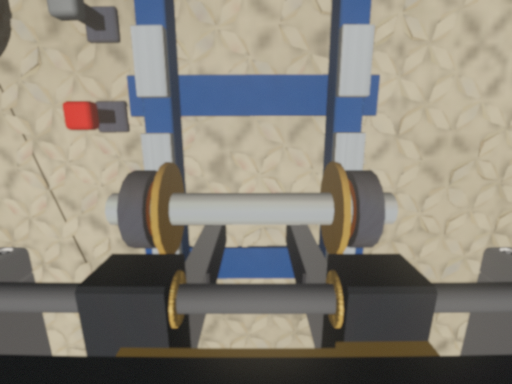

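```bash
sed -i 's/mask\[215:\]/mask[245:]/' m.py; python3 m.py w3
```

```text
rows 194 224 31
shaft [ 0.569  -0.0638  0.064 ] tcp->shaft along y 0.0183
flag 64 93 102 128 [0.4632 0.0012 0.048 ] shaft-flag -0.0567
```

Emit:
servo_tool --dr '[[0,0,0],[0,0,0],[0,0,0],[0,0,0],[0,0,0],[0,0,0],[0,0,0],[0,0,0],[0,0,0],[0,0,0]]' --dp '[[-2,0,0],[-2,0,0],[-2,0,0],[-2,0,0],[-2,0,0],[-2,0,0],[-2,0,0],[-2,0,0],[-2,0,0],[-2,0,0]]' --grip '[0.57,0.57,0.57,0.57,0.57,0.57,0.57,0.57,0.57,0.57]'

```text
time: 5.25
position: [0.5685, -0.0621, 0.0505]
orientation: [[-0.079, 0.0, 0.997], [-0.997, 0.0, -0.079], [-0.0, -1.0, 0.0]]
force: [-0.1, -0.2, 0.4]
finger_gap: 0.0402
```

Emit:
servo_tool --dr '[[0,0,0],[0,0,0],[0,0,0],[0,0,0],[0,0,0],[0,0,0],[0,0,0],[0,0,0],[0,0,0],[0,0,0]]' --dp '[[-2,0,0],[-2,0,0],[-2,0,0],[-2,0,0],[-2,0,0],[-2,0,0],[-2,0,0],[-2,0,0],[-1,0,0],[-1,0,0]]' --grip '[0.57,0.57,0.57,0.57,0.57,0.57,0.57,0.57,0.57,0.57]'

```text
time: 6.08
position: [0.5699, -0.0441, 0.0505]
orientation: [[-0.079, 0.0, 0.997], [-0.997, 0.0, -0.079], [-0.0, -1.0, 0.0]]
force: [-0.1, -0.1, -0.6]
finger_gap: 0.0406
```

```bash
python3 w.py w4; python3 m.py w4
```

```text
6.0833 [ 0.5699 -0.0441  0.0505] [-0.07 -0.11 -0.61] [0.5765 0.026  0.2295]
rows 193 223 31
shaft [ 0.5721 -0.0252  0.064 ] tcp->shaft along y 0.0189
flag 73 101 162 186 [0.4632 0.0017 0.048 ] shaft-flag -0.0185
```

View pics/w4.png

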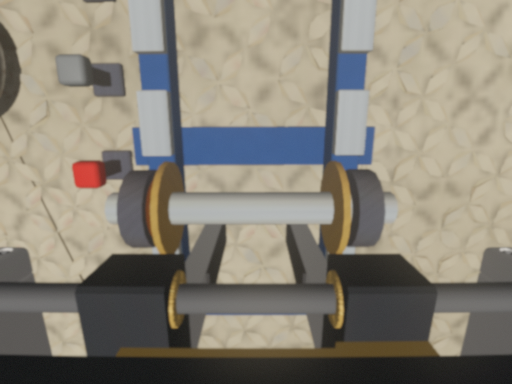

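Emit:
servo_tool --dr '[[0,0,0],[0,0,0],[0,0,0],[0,0,0],[0,0,0],[0,0,0],[0,0,0],[0,0,0],[0,0,0],[0,0,0]]' --dp '[[-1.5,0,0],[-1.5,0,0],[-1.5,0,0],[-1.5,0,0],[-1.5,0,0],[-1.5,0,0],[-1,0,0],[0,0,0],[0,0,0],[0,0,0]]' --grip '[0.57,0.57,0.57,0.57,0.57,0.57,0.57,0.57,0.57,0.57]'

```text
time: 6.97
position: [0.5707, -0.0344, 0.0505]
orientation: [[-0.079, 0.0, 0.997], [-0.997, -0.0, -0.079], [0.0, -1.0, 0.0]]
force: [-0.6, 0.1, -0.3]
finger_gap: 0.04
```

```bash
python3 w.py w5; python3 m.py w5
```

```text
6.9667 [ 0.5707 -0.0344  0.0505] [-0.63  0.09 -0.31] [0.5772 0.0357 0.2295]
rows 177 209 33
shaft [ 0.5736 -0.0061  0.064 ] tcp->shaft along y 0.0284
flag 75 103 176 199 [0.4633 0.0021 0.048 ] shaft-flag 0.0003
```

View pics/w5.png

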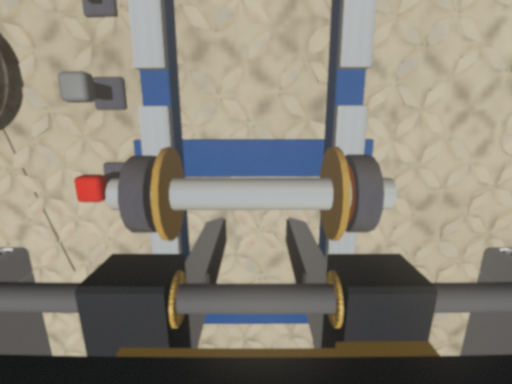

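Emit:
servo_tool --dr '[[0,0,0],[0,0,0],[0,0,0],[0,0,0],[0,0,0],[0,0,0],[0,0,0],[0,0,0],[0,0,0],[0,0,0]]' --dp '[[3,0,0],[6,0,0],[8,0,0],[4,-5,0],[0,-15,0],[0,-20,0],[0,-20,0],[0,-20,0],[0,-20,0],[0,-15,0]]' --grip '[0.57,0.57,0.57,0.57,0.57,0.57,0.57,0.57,0.57,0.57]'

```text
time: 7.85
position: [0.5695, -0.0562, 0.1676]
orientation: [[-0.08, 0.002, 0.997], [-0.997, -0.0, -0.08], [0.0, -1.0, 0.002]]
force: [-0.4, 0.6, -0.1]
finger_gap: 0.0408
```

```bash
python3 w.py w6; python3 m.py w6; python3 -c "
from h import *
p,d=imaging.snapshot('scene');cv2.imwrite('pics/s6.png',p[:,:,::-1])"
```

```text
7.85 [ 0.5695 -0.0562  0.1676] [-0.43  0.59 -0.14] [0.5758 0.014  0.3466]
rows 135 152 18
shaft [ 0.574 -0.007  0.064] tcp->shaft along y 0.0493
flag 141 157 136 150 [0.4632 0.0013 0.048 ] shaft-flag 0.0002
```

View pics/w6.png

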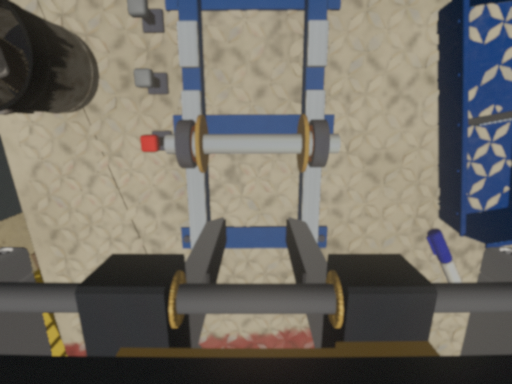

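View pics/s6.png

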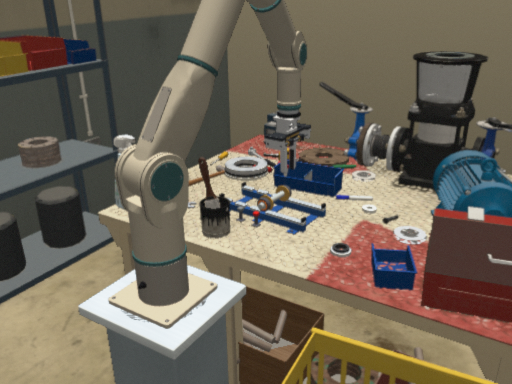

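Emit:
servo_tool --dr '[[0,0,0],[0,0,0],[0,0,0],[0,0,0],[0,0,0],[0,0,0],[0,0,0],[0,0,0],[0,0,0],[0,0,0]]' --dp '[[-6,0,0],[-12,0,0],[-13,0,0],[-13,0,0],[-13,0,0],[-13,0,0],[-13,0,0],[-10,0,0],[-5,0,0],[0,0,0]]' --grip '[0.57,0.57,0.57,0.57,0.57,0.57,0.57,0.57,0.57,0.57]'

```text
time: 8.78
position: [0.5769, 0.0444, 0.1655]
orientation: [[-0.076, 0.0, 0.997], [-0.997, 0.001, -0.076], [-0.001, -1.0, 0.0]]
force: [-0.9, 0.8, 0.4]
finger_gap: 0.0407
```

Emit:
servo_tool --dr '[[0,0,0],[0,0,0],[0,0,0],[0,0,0],[0,0,0],[0,0,0],[0,0,0],[0,0,0],[0,0,0],[0,0,0]]' --dp '[[0,10,0],[0,15,0],[0,20,0],[0,20,0],[0,20,0],[0,15,0],[0,12,0],[0,5,0],[0,0,0],[0,0,0]]' --grip '[0.57,0.57,0.57,0.57,0.57,0.57,0.57,0.57,0.57,0.57]'

```text
time: 9.62
position: [0.577, 0.0421, 0.0486]
orientation: [[-0.079, 0.0, 0.997], [-0.997, -0.0, -0.079], [0.0, -1.0, 0.0]]
force: [-0.6, -0.3, 0.1]
finger_gap: 0.0399
```

```bash
python3 w.py w7; python3 -c "
from h import *
p,d=imaging.snapshot('top');cv2.imwrite('pics/t7.png',cv2.resize(p[155:275,205:345,::-1],None,fx=5,fy=5,interpolation=2))"
```

```text
9.6167 [0.577  0.0421 0.0486] [-0.63 -0.3   0.13] [0.5836 0.1122 0.2276]
```

View pics/w7.png

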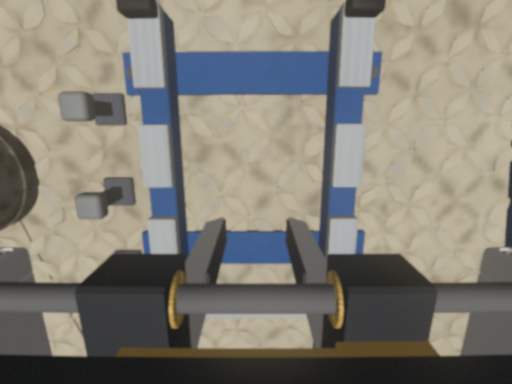

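View pics/t7.png

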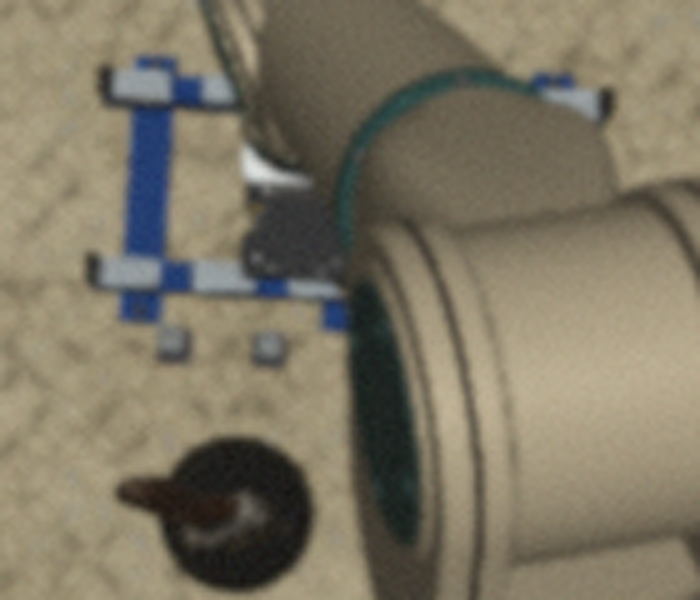

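Emit:
servo_tool --dr '[[0,0,0],[0,0,0],[0,0,0],[0,0,0],[0,0,0],[0,0,0],[0,0,0],[0,0,0],[0,0,0],[0,0,0]]' --dp '[[3,0,0],[4,0,0],[4,0,0],[4,0,0],[4,0,0],[3,0,0],[2,0,0],[0,0,0],[0,0,0],[0,0,0]]' --grip '[0.57,0.57,0.57,0.57,0.57,0.57,0.57,0.57,0.57,0.57]'

```text
time: 10.55
position: [0.5749, 0.0188, 0.0485]
orientation: [[-0.079, 0.0, 0.997], [-0.997, 0.0, -0.079], [-0.0, -1.0, 0.0]]
force: [-1.3, -0.2, -0.1]
finger_gap: 0.0403
```

```bash
cat > f.py <<'E'
from h import *
import sys
n=int(sys.argv[1]); F=[];Y=[]
for i in range(n):
    s=ctrl.observe(); F.append(s['force']);Y.append(s['position']); imaging.snapshot('wrist')
s=ctrl.observe();F.append(s['force']);Y.append(s['position'])
F=np.array(F);print(s['time'],'F mean',F.mean(0).round(2),'std',F.std(0).round(2),'pos',np.mean(Y,0).round(5));print(F[:,1].round(2))
E
python3 f.py 10
```

```text
11.05 F mean [-0.39 -0.1  -0.23] std [0.5  0.7  0.53] pos [0.57488 0.01871 0.04848]
[-0.19 -0.88 -0.27 -0.38  0.4   0.84 -1.49 -0.6   0.63  0.12  0.74]
```

Emit:
servo_tool --dr '[[0,0,0],[0,0,0],[0,0,0],[0,0,0],[0,0,0],[0,0,0],[0,0,0],[0,0,0],[0,0,0],[0,0,0]]' --dp '[[0.5,0,0],[0.5,0,0],[0.5,0,0],[0.5,0,0],[0.5,0,0],[0.5,0,0],[0.5,0,0],[0.5,0,0],[0.5,0,0],[0,0,0]]' --grip '[0.57,0.57,0.57,0.57,0.57,0.57,0.57,0.57,0.57,0.57]'

```text
time: 11.88
position: [0.5745, 0.0138, 0.0485]
orientation: [[-0.079, 0.0, 0.997], [-0.997, -0.0, -0.079], [0.0, -1.0, 0.0]]
force: [-0.9, 0.7, -0.4]
finger_gap: 0.0406
```

```bash
python3 f.py 6
```

```text
12.1833 F mean [-0.46  0.14  0.13] std [0.67 0.45 0.34] pos [0.57452 0.01399 0.0485 ]
[ 0.73 -0.04 -0.75  0.58  0.07  0.27  0.11]
```

Emit:
servo_tool --dr '[[0,0,0],[0,0,0],[0,0,0],[0,0,0],[0,0,0],[0,0,0],[0,0,0],[0,0,0],[0,0,0],[0,0,0]]' --dp '[[0.2,0,0],[0.2,0,0],[0.2,0,0],[0.2,0,0],[0.2,0,0],[0,0,0],[0,0,0],[0,0,0],[0,0,0],[0,0,0]]' --grip '[0.57,0.57,0.57,0.57,0.57,0.57,0.57,0.57,0.57,0.57]'

```text
time: 13.02
position: [0.5745, 0.0132, 0.0485]
orientation: [[-0.079, 0.0, 0.997], [-0.997, 0.0, -0.079], [-0.0, -1.0, 0.0]]
force: [-0.3, 0.8, 0.1]
finger_gap: 0.0403
```

```bash
python3 f.py 4
```

```text
13.2167 F mean [-0.55  1.35  0.25] std [0.45 0.4  0.49] pos [0.57448 0.01321 0.04851]
[0.76 1.29 1.29 1.41 2.  ]
```

Emit:
servo_tool --dr '[[0,0,0],[0,0,0],[0,0,0],[0,0,0],[0,0,0],[0,0,0],[0,0,0],[0,0,0],[0,0,0],[0,0,0]]' --dp '[[0.1,0,0],[0.1,0,0],[0,0,0],[0,0,0],[0,0,0],[0,0,0],[0,0,0],[0,0,0],[0,0,0],[0,0,0]]' --grip '[0.57,0.57,0.57,0.57,0.57,0.57,0.57,0.57,0.57,0.57]'

```text
time: 14.05
position: [0.5745, 0.013, 0.0485]
orientation: [[-0.079, 0.0, 0.997], [-0.997, 0.0, -0.079], [-0.0, -1.0, 0.0]]
force: [-1.3, 2.1, 0.0]
finger_gap: 0.0403
```

```bash
python3 f.py 8
```

```text
14.45 F mean [-0.55  3.2   0.73] std [0.65 0.53 0.52] pos [0.57448 0.01301 0.04852]
[2.11 3.27 2.74 3.29 3.41 3.65 2.97 4.11 3.27]
```

Emit:
servo_tool --dr '[[0,0,0],[0,0,0],[0,0,0],[0,0,0],[0,0,0],[0,0,0],[0,0,0],[0,0,0],[0,0,0],[0,0,0]]' --dp '[[-0.08,0,0],[0,0,0],[0,0,0],[0,0,0],[0,0,0],[0,0,0],[0,0,0],[0,0,0],[0,0,0],[0,0,0]]' --grip '[0.57,0.57,0.57,0.57,0.57,0.57,0.57,0.57,0.57,0.57]'

```text
time: 15.28
position: [0.5745, 0.013, 0.0485]
orientation: [[-0.079, 0.0, 0.997], [-0.997, 0.0, -0.079], [-0.0, -1.0, 0.0]]
force: [-0.9, 3.8, 1.0]
finger_gap: 0.04
```

```bash
python3 f.py 12
```

```text
15.8833 F mean [-0.48  3.96  1.17] std [0.52 0.38 0.31] pos [0.57448 0.01294 0.04851]
[3.79 3.84 4.16 3.86 4.21 4.36 3.83 4.09 4.29 4.28 4.36 3.45 3.  ]
```

Emit:
servo_tool --dr '[[0,0,0],[0,0,0],[0,0,0],[0,0,0],[0,0,0],[0,0,0],[0,0,0],[0,0,0],[0,0,0],[0,0,0]]' --dp '[[-0.14,0,0],[0,0,0],[0,0,0],[0,0,0],[0,0,0],[0,0,0],[0,0,0],[0,0,0],[0,0,0],[0,0,0]]' --grip '[0.57,0.57,0.57,0.57,0.57,0.57,0.57,0.57,0.57,0.57]'

```text
time: 16.72
position: [0.5745, 0.013, 0.0485]
orientation: [[-0.079, 0.0, 0.997], [-0.997, -0.0, -0.079], [0.0, -1.0, 0.0]]
force: [-0.2, 2.4, 1.7]
finger_gap: 0.0406
```

```bash
python3 f.py 4
```

```text
16.9167 F mean [-0.2   3.1   1.08] std [0.22 0.53 0.41] pos [0.57447 0.01297 0.04849]
[2.42 3.51 2.48 3.6  3.47]
```

Emit:
servo_tool --dr '[[0,0,0],[0,0,0],[0,0,0],[0,0,0],[0,0,0],[0,0,0],[0,0,0],[0,0,0],[0,0,0],[0,0,0]]' --dp '[[-0.06,0,0],[0,0,0],[0,0,0],[0,0,0],[0,0,0],[0,0,0],[0,0,0],[0,0,0],[0,0,0],[0,0,0]]' --grip '[0.57,0.57,0.57,0.57,0.57,0.57,0.57,0.57,0.57,0.57]'

```text
time: 17.75
position: [0.5745, 0.0131, 0.0485]
orientation: [[-0.079, 0.0, 0.997], [-0.997, -0.0, -0.079], [0.0, -1.0, 0.0]]
force: [0.0, 2.5, 0.9]
finger_gap: 0.0404
```

```bash
python3 f.py 16
```

```text
18.55 F mean [-0.06  2.44  0.85] std [0.51 0.37 0.56] pos [0.57445 0.01305 0.04849]
[2.52 2.27 2.69 2.45 2.06 2.98 2.25 2.54 3.28 2.66 1.95 2.56 2.09 2.66
 2.67 2.1  1.82]
```

```bash
python3 f.py 24
```

```text
19.75 F mean [0.1  2.65 0.7 ] std [0.51 0.5  0.43] pos [0.57445 0.01307 0.04849]
[1.82 2.02 2.81 2.99 2.18 3.11 2.49 2.51 3.3  2.99 2.53 3.64 3.02 2.49
 2.05 2.3  2.89 2.12 3.2  3.52 3.05 2.45 2.68 1.84 2.37]
```

Emit:
servo_tool --dr '[[0,0,0],[0,0,0],[0,0,0],[0,0,0],[0,0,0],[0,0,0],[0,0,0],[0,0,0],[0,0,0],[0,0,0]]' --dp '[[-1,0,0],[-2,0,0],[-4,0,0],[-5,0,0],[-5,0,0],[-5,0,0],[-4,0,0],[-2,0,0],[0,0,0],[0,0,0]]' --grip '[0.57,0.57,0.57,0.57,0.57,0.57,0.57,0.57,0.57,0.57]'

```text
time: 20.58
position: [0.5766, 0.041, 0.0485]
orientation: [[-0.079, -0.0, 0.997], [-0.997, -0.0, -0.079], [0.0, -1.0, -0.0]]
force: [-1.1, -0.9, -0.4]
finger_gap: 0.0407
```

```bash
python3 f.py 16
```

```text
21.3833 F mean [-0.19  0.08  0.02] std [0.58 0.65 0.55] pos [0.57666 0.04083 0.0485 ]
[-0.95  0.8  -0.3  -0.26 -0.83  0.94  0.11  0.75  0.54 -0.83  1.08 -0.13
  0.09 -0.42 -0.14 -0.08  1.08]
```

Emit:
servo_tool --dr '[[0,0,0],[0,0,0],[0,0,0],[0,0,0],[0,0,0],[0,0,0],[0,0,0],[0,0,0],[0,0,0],[0,0,0]]' --dp '[[0,-8,0],[0,-15,0],[0,-20,0],[0,-20,0],[0,-20,0],[0,-20,0],[0,-15,0],[0,-8,0],[0,0,0],[0,0,0]]' --grip '[0.57,0.57,0.57,0.57,0.57,0.57,0.57,0.57,0.57,0.57]'

```text
time: 22.22
position: [0.5765, 0.0409, 0.1746]
orientation: [[-0.079, 0.0, 0.997], [-0.997, -0.0, -0.079], [0.0, -1.0, 0.0]]
force: [-0.3, 0.3, -0.3]
finger_gap: 0.0405
```

Emit:
servo_tool --dr '[[0,0,0],[0,0,0],[0,0,0],[0,0,0],[0,0,0],[0,0,0],[0,0,0],[0,0,0],[0,0,0],[0,0,0]]' --dp '[[6,0,0],[12,0,0],[15,0,0],[18,0,0],[18,0,0],[18,0,0],[15,0,0],[12,0,0],[6,0,0],[0,0,0]]' --grip '[0.57,0.57,0.57,0.57,0.57,0.57,0.57,0.57,0.57,0.57]'

```text
time: 23.05
position: [0.5666, -0.081, 0.1739]
orientation: [[-0.082, -0.001, 0.997], [-0.997, -0.001, -0.082], [0.001, -1.0, -0.001]]
force: [-0.5, -0.3, -0.5]
finger_gap: 0.0402
```

```bash
python3 w.py w9; python3 m.py w9
```

```text
23.05 [ 0.5666 -0.081   0.1739] [-0.55 -0.33 -0.47] [ 0.5735 -0.0108  0.3528]
rows 109 127 19
shaft [ 0.5729 -0.0074  0.064 ] tcp->shaft along y 0.0738
flag 143 158 111 126 [0.4634 0.0011 0.048 ] shaft-flag -0.0001
```

View pics/w9.png

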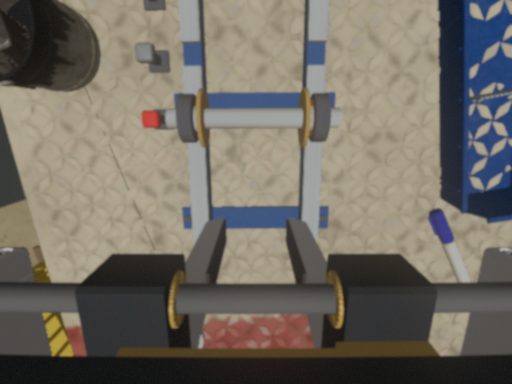

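```bash
python3 -c "
from plant import job
print(job.job_done())"
```

```text
the job is handed in; nothing more can be done
None
```

The shaft is lying in the notch by the red flag, the first one (rest y = -15 mm), and the job is handed in at about 23 s. One part did not go as asked: while I was setting the test push it reached about 4 N for roughly 1 to 2 s before I eased it off.

- **Rolling:** I pushed the bare shaft with two part-open fingers at about 24 mm/s, then about 18 mm/s for the last stretch. It rolled off the fingers into the notch. Once I had drawn off, the wrist camera put it 0.2 mm from the flag's plane.
- **Feeling from the far side:** The shaft stayed put throughout, even at the 4 N overshoot. I then held about 2.4 to 2.65 N on average for about 2 s. Single readings scatter by about 0.5 N, and the sensor read about 0 N before and after contact.
- **Last check:** After drawing away and lifting clear, the wrist camera put the shaft 0.1 mm from the flag's plane, still seated. The robot was touching nothing.
- **Disagreement:** The top and wrist cameras differed by about 4 mm on absolute position, but agreed on the shaft-to-flag distance to within about 1 mm, which is what I worked from.

I did not touch the seal ring, spanner, spray can or paint pot, but took no separate final picture of the first three.

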